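# Shut and lock the reagent hatch of a slide stainer

## Task

The reagents are loaded in the small white slide stainer: shut its sloping grey hatch and lock it with the black wing knob, then let go. The knob stands out on its spring and goes in only where the cross pin below it meets the slot in the sill behind the hatch, so feel for that slot, push the knob in and turn it about a quarter turn clockwise until it stays in by itself; leave the bottles and the timer beside the stainer where they stand.

Things in the scene. Friction and masses are not known exactly. Their poses are not given: they have to be found in the camera images.
- stainer: Slide stainer: white bench instrument fixed to the worktop, 210 (x, depth) x 200 (y, width) x 165 mm high. Origin: centre of its underside; z up, x to its back, y to its left seen from the robot. The front wall is 64 mm high; above it a front face slopes up and back at 35 deg from level, covered by a grey hatch, so a tool square to it is tilted 35 deg from vertical.
- hatch_hinge (a point): Middle of the hatch's hinge line at the top of the slope, at (0.040, 0, 0.165) in the stainer's frame; fixed to the stainer. x points up the slope, y left along the hinge line, z outward square to the slope (up and towards the robot). The outer face of the shut hatch lies in its xy plane, from the hinge to x = -0.151.
- hatch (a joint): Hinge of the hatch (rad): 0 shut (stop), grows as the front edge swings up, at most 1.0. Grey plate 6 mm thick, 176 mm wide, 151 mm from hinge to front edge. Friction (0.5 N m) keeps it where it is left; 2 to 8 N pressed near the front edge shuts it.
- hatch_pad (a point): A bare spot on the hatch's outer face where it can be pressed, 125 mm from the hinge line and 60 mm left of the middle. It moves with the hatch; its x points to the hinge, y left along the hinge, z outward from the face.
- knob_grip (a point): Point on the axis of the black wing knob on the hatch: with the knob out, 46.5 mm out from the hatch's face. Round flange 44 mm across, 20 to 26.5 mm out; on it an upright flat wing 11 mm thick, 44 mm long, top 49.5 mm out. TCP here puts the tips just over the flange. z outward along the axis, y along the wing, x across it (close the fingers along x). Moves and turns with the knob.
- knob (a joint): Turn of the wing knob (rad), growing clockwise seen from outside; at 0 or +-pi the wing is parallel to the hinge, at pi/2 it points up the slope; stops at +-3.1. Knob out: turns freely (0.01 N m) and stays where left. The cross pin under the hatch (6 mm thick, 34 mm long) is parallel to the wing.
- stud (a joint): How far the knob is pushed in (m): 0 out, 0.018 fully in; spring 2.6 N at 0, 7.3 N at 0.018. Pin off the slot: blocked at about 0.0025. Within 7 deg of the slot: goes fully in, then turns clockwise only (0.03 N m). Let go past 70 deg from the slot, it backs to 0.0137 and rests in its catch (78 to 90 deg, hard stop at 90); let go sooner, it springs out.
- shut_axis (a point): Where the knob's axis crosses the shut hatch's outer face, on its middle line, 122 mm from the hinge line; fixed to the stainer, axes as at hatch_hinge. The slot for the cross pin lies 15 mm behind it in the sill, covered by the shut hatch. It is fixed, but its direction differs: up to 0.5 rad either way from parallel to the hinge (knob readings -0.5 to 0.5, or half a turn on).
- buffer_bottle: Bystander: white bottle with a red cap, 45 mm across, 113 mm high, standing left of the stainer. Origin: centre of its underside.
- timer: Bystander: flat white digital timer, 66 x 66 x 19 mm, lying left of the stainer near the front edge. Origin: centre of its underside.
- wash_bottle: Bystander: white dropper bottle with a narrow spout, 53 mm across, 123 mm high, standing right of the stainer. Origin: centre of its underside. Right of it stands a fixed microscope 0.42 m high, about (0.51, -0.54), close ahead of where the arm starts: draw back and up before swinging to the stainer.

How it is judged:
By the outcome, as a careful person would: the job done as asked, in the order asked, and still so for the second after the job is handed in, with the robot touching nothing.
It also fails if it takes over 50 s, if anything falls off the work surface, if the arm or the gripper's body presses on something with over 40 N, if the wrist force passes 120 N, or if a joint passes its speed limit or range.

## Robot

A 6-joint arm with a two-finger parallel gripper is mounted at the origin on a cart in front of the work surface, level with it; the furniture and walls round the work are solid. World frame = base frame: x ahead of the robot, y to its left, z up, the work surface at z = 0. Lengths are in mm, angles in rad, forces in N, time in s.
With the tool pointing down it reaches from about 350 to 775 mm from the base axis. Payload 7.3 kg.
Tool frame: the origin (TCP) lies between the finger pads, 19 mm behind the fingertips; this is the grasp point; z points along the fingers, y is the line along which they close (so a half turn about z gives the same grasp; the last joint's range is limited). The gripper opens to 92 mm and grips with 3 to 60 N. Pads are 19 mm wide; open, the fingers measure 130 mm over their backs; the gripper's body (75 mm by 190 mm) begins 47 mm behind the grasp point.
Start: joints at [1.13, 0.342, 1.524, -0, 1.275, -0.146], TCP at [152.522, 502.374, 245.541] pointing down, gripper open.
Joint ranges: [-2.53, 2.53], [-0.77, 2.02], [0.04, 2.7], [-1, 4.14], [0.28, 2.66], [-3.11, 3.11]. Speed limits (rad/s): [2.57, 2.57, 3.14, 3.14, 3.14, 3.14].

## Interface

Orientations are given as [roll, pitch, yaw] about the fixed x, y, z axes, in that order (R = Rz(yaw) Ry(pitch) Rx(roll)).
In Python, from plant import monitor, optics, workorder gives the robot as it stands. The module is installed in compiled form; this text tells all that it offers.
- The arm moves only by the tool servo_tool, never from a script. Its arguments are lists of equal length, an entry for each row: "linear": the shift along the tool's x, y, z as a fraction of full scale, a list of three; "spin": the turn about the tool's z as a fraction of full scale. In form: {"linear": [[dx, dy, dz], ...], "spin": [spin, ...]}. A call has exactly 8 rows; each row shifts and turns the commanded pose from where the row before left it, along the tool's axes as they then stand; what a row does not reach is not made up. Full scale, the value 1, is 200 mm for a shift and 90 degrees for a turn. A row lasts 1/8 s, in which the tool goes at most 62.5 mm and 10.7 degrees, less where a joint would pass 70% of its speed; a pose out of reach is approached as far as the arm can. A call with a number of a shift or a turn outside -1 to 1 is refused whole. A call with a gripper value outside its range is refused whole. "hand" is the opening, from -1 (shut) to 1 (fully open), set as the call begins (left out, the last holds). The fingers move at their own pace and stop on an object; the grip force is fixed at half the most. Time passes only in rows, so rows that do not move let the fingers close, or fill a call up. It gives the time, the measured TCP pose, the force, the opening and the grip force at its end, in the units of the state.
- monitor.get_obs(): the state, without advancing time (a new reading comes with each control period).
- optics.capture(name): name is "scene" or "side" or "wrist"; returns a dict with "frame" (384x512x3 uint8, blue, green, red), "K" (3x3 intrinsics, pixels), "world_to_cam" (4x4, takes a point from world to camera coordinates). Camera axes: x right, y down, z forward; pixel columns grow to the right and rows downward; lengths in mm; the calibration is good to about 2 mm. The wrist camera is an equidistant fisheye: a pixel r from the principal point sees the ray r / f radians off the axis. A picture is of the moment at which its call begins. There is no depth.
- workorder.close_job(): hands the job in; it is judged then, once.
The state is a dict: "time": time; "joint_positions": joint angles; "dq": joint speeds; "tau": joint torques, N m; "tool_pos": TCP position; "tcp_rot": TCP orientation; "contact_force": force on the tool from outside, world axes, zero at the start; "moment": the same for the moment, N m; "grip_width": finger opening in mm; "finger_force": force on a finger pad.
Only numpy, scipy, OpenCV 4.12 (cv2) and the standard library are available. Lean on these libraries where they do the work, as an engineer would, in place of code of your own. Each camera call takes 0.05 s, during which the arm holds its last target. There are 200 camera calls.

## Working session

There is one attempt and no reset: what is moved stays moved. The work goes in short steps, Python scripts to look and compute and a tool call to move; the robot and the scene stay as the last step left them, time stands still between calls to the robot, and variables do not carry over. Pictures are saved under pics/ and viewed, at most 10 in all, crops included, and the job is handed in when it is done.

Besides the shell and the picture viewer there is one more tool, called after ">>>" as a command line: name --pt "numbers of a row" for each row, then --argument value for the rest. servo_tool: Moves the arm, as the interface text tells. Shift numbers are shares of 200 mm and turn numbers shares of 90 degrees, none past 1 either way. Its arguments: {"type":"object","properties":{"linear":{"type":"array","items":{"type":"array","items":{"type":"number","minimum":-1,"maximum":1}}},"spin":{"type":"array","items":{"type":"number","minimum":-1,"maximum":1}},"hand":{"type":"number"}},"required":["linear","spin"]}

```bash
mkdir -p pics; ls; cat > h.py <<'E'
import numpy as np,cv2
from plant import monitor,optics,workorder
from scipy.spatial.transform import Rotation as R
def cap(n,f):
    c=optics.capture(n); cv2.imwrite('pics/'+f+'.png',c['frame']); np.savez('pics/'+f+'.npz',K=c['K'],T=c['world_to_cam']); return c
E
python3 - <<'E'
from h import *
print(monitor.get_obs())
for n in ['scene','side']:
    c=cap(n,n+'0'); print(c['K'],c['world_to_cam'])
a=cv2.imread('pics/scene0.png');b=cv2.imread('pics/side0.png')
E
```

```text
pics
{'time': 0.0, 'joint_positions': array([ 1.13002513e+00,  3.42733314e-01,  1.52500715e+00, -2.08853266e-06,
        1.27539856e+00, -1.46024799e-01]), 'dq': array([ 0.00135337,  0.00070867,  0.00141574, -0.0019296 ,  0.0010795 ,
       -0.00235383]), 'tau': array([-2.21997420e-04, -4.31237698e+01, -2.44223481e+01,  7.17388233e-02,
        5.60841768e-02, -1.70287094e-04]), 'tool_pos': array([152.34139624, 502.02024764, 244.84288902]), 'tcp_rot': array([-3.14006245e+00, -2.23030430e-04,  2.84684670e+00]), 'contact_force': array([ 0.75193122, -1.25273642, -1.39613817]), 'moment': array([-0.01717156,  0.00519845,  0.05574594]), 'finger_force': 0.0, 'grip_width': 91.39184155088647}
[[393.6656789    0.         253.42897475]
 [  0.         393.6656789  192.04780759]
 [  0.           0.           1.        ]] [[ 9.03354807e-01 -4.28544465e-01  1.73128319e-02 -4.90762388e+02]
 [-2.02709043e-01 -4.62179529e-01 -8.63307088e-01  1.85861993e+02]
 [ 3.77967110e-01  7.76363140e-01 -5.04381937e-01  1.11441827e+03]
 [ 0.00000000e+00  0.00000000e+00  0.00000000e+00  1.00000000e+00]]
[[389.59047638   0.         256.38217603]
 [  0.         389.59047638 190.93463285]
 [  0.           0.           1.        ]] [[-9.90504183e-01 -1.37405861e-01 -4.59273941e-03  4.98442755e+02]
 [-5.62711606e-02  4.35663388e-01 -8.98349024e-01  1.69927753e+02]
 [ 1.25439310e-01 -8.89560027e-01 -4.39258395e-01  8.22074358e+02]
 [ 0.00000000e+00  0.00000000e+00  0.00000000e+00  1.00000000e+00]]
```

View pics/scene0.png

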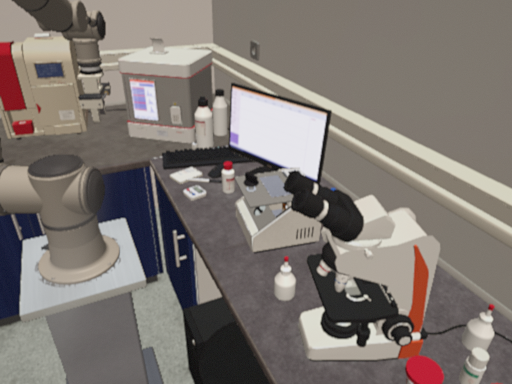

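View pics/side0.png

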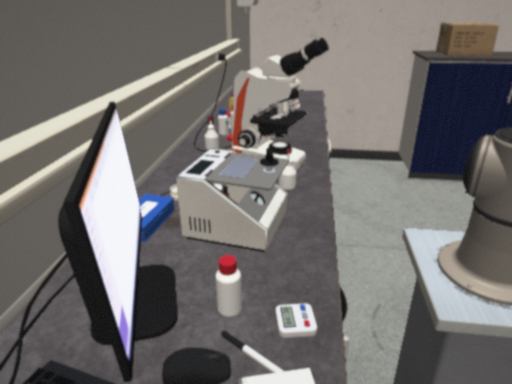

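```bash
python3 - <<'E'
from h import *
a=cv2.imread('pics/scene0.png')[155:255,225:335];b=cv2.imread('pics/side0.png')[125:260,165:310]
cv2.imwrite('pics/sc.png',cv2.resize(a,None,fx=5.5,fy=5.5,interpolation=cv2.INTER_CUBIC)[:600])
cv2.imwrite('pics/sd.png',cv2.resize(b,None,fx=4.4,fy=4.4,interpolation=cv2.INTER_CUBIC)[:600])
E
```

```text
(no output)
```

View pics/sc.png

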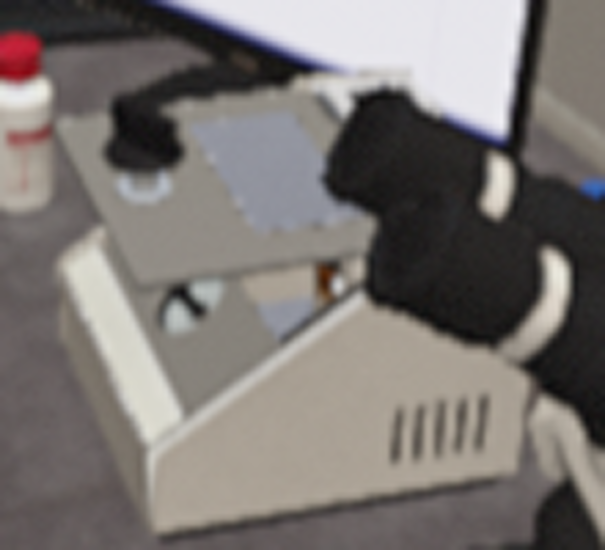

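View pics/sd.png

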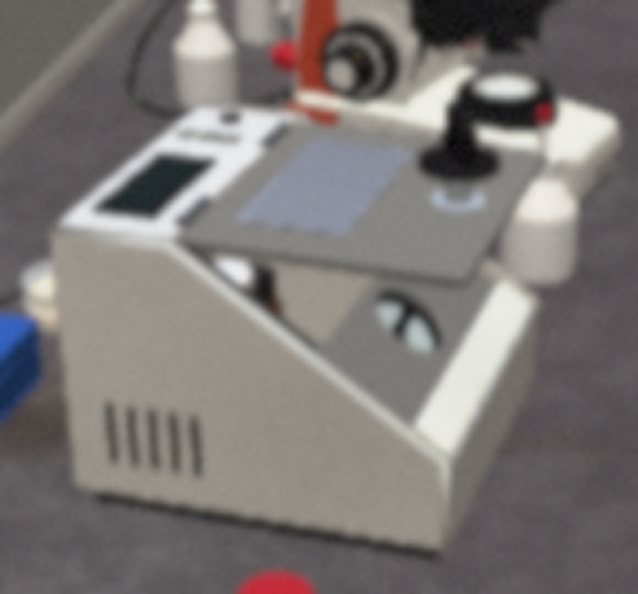

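```bash
cat >> h.py <<'E'
def proj(f,P):
    d=np.load('pics/'+f+'.npz'); p=P@d['T'][:3,:3].T+d['T'][:3,3]; p=p@d['K'].T; return p[:,:2]/p[:,2:]
def stain(x,y,th): return R.from_euler('z',th).as_matrix(), np.array([x,y,0.])
H0=np.array([40,0,165.])
def hm(q): # hatch frame in stainer: x up slope
    return R.from_euler('y',-np.deg2rad(35)+q).as_matrix()
E
cat > fit.py <<'E'
from h import *
from scipy.optimize import least_squares
S=[(-105,100,0),(-105,100,64),(105,100,0),(105,100,165),(40,100,165),(-105,-100,64)]
s=np.array([(440,550),(447,465),(78,490),(62,232),(178,238),(538,298)])/4.4+[165,125]
C=[(-105,-100,0),(-105,-100,64),(-105,100,64),(105,-100,0)]
c=np.array([(157,532),(150,457),(60,265),(517,470)])/5.5+[225,155]
hs=np.array([(465,283)])/4.4+[165,125]; hc=np.array([(57,118),(145,285)])/5.5+[225,155]
S=np.array(S,float);C=np.array(C,float)
def res(v):
    M,t=stain(*v[:3]); W=lambda P:P@M.T+t
    Hm=hm(v[3]); h=lambda P:np.array(P,float)@Hm.T+H0
    # image offsets per camera absorb the calibration error
    return np.r_[(proj('side0',W(S))-s).ravel(),(proj('scene0',W(C))-c).ravel(),
      (proj('side0',W(h([(-151,88,-3)])))-hs).ravel(),(proj('scene0',W(h([(-151,88,-3),(-151,-88,-3)])))-hc).ravel()]
r=least_squares(res,[500,-200,0,.5],x_scale=[100,100,.3,.3],loss='soft_l1')
print(r.x.round(3));print(r.fun.round(1)if 0 else res(r.x).reshape(-1,2).round(1))
np.save('fit.npy',r.x)
v=r.x;M,t=stain(*v[:3])
Hm=hm(0)
def rect(f,z,q,cx,half=40,n=280):
    Hm=hm(q); P=np.array([(cx+half,half,z),(cx+half,-half,z),(cx-half,-half,z),(cx-half,half,z)],float)
    W=(P@Hm.T+H0)@M.T+t
    A=cv2.getPerspectiveTransform(proj(f,W).astype(np.float32),np.float32([(0,0),(n,0),(n,n),(0,n)]))
    return cv2.warpPerspective(cv2.imread('pics/'+f+'.png'),A,(n,n),flags=cv2.INTER_CUBIC)
im=np.vstack([np.hstack([rect('scene0',-15,0,-122),rect('side0',-15,0,-122)]),
 np.hstack([rect('scene0',49.5,v[3],-122),rect('side0',49.5,v[3],-122)])])
cv2.imwrite('pics/rect.png',im)
E
python3 fit.py
```

```text
[ 5.67692e+02 -1.13979e+02 -1.66000e-01  6.06000e-01]
[[ 1.2  4.5]
 [-0.2 -0.3]
 [-0.4  3.2]
 [-3.4 -0.9]
 [-2.9  1.3]
 [ 0.2 -1. ]
 [-1.1  4.8]
 [ 0.6  0.5]
 [-0.  -1.1]
 [ 0.7  4.6]
 [ 0.3 -1. ]
 [-0.6  0.8]
 [-1.3  0.5]]
```

View pics/rect.png

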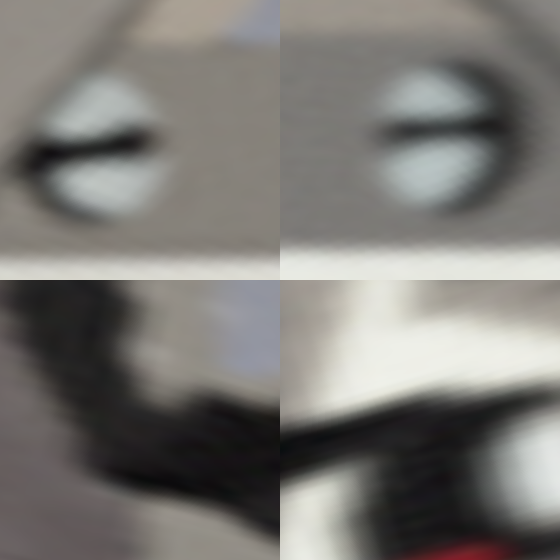

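```bash
cat > fit2.py <<'E'
import re
src=open('fit.py').read().split("r=least_squares")[0]
exec(src)
hs0,hc0=hs,hc
def res2(v):
    S[[0,2],2]=v[4];C[[0,3],2]=v[4]; return res(v)
r=least_squares(res2,[560,-110,-.1,.6,8],x_scale=[100,100,.3,.3,10],loss='soft_l1')
print(r.x.round(3));print(res2(r.x).reshape(-1,2).round(1).tolist())
v=r.x;np.save('fit.npy',v);M,t=stain(*v[:3])
exec(open('fit.py').read().split("Hm=hm(0)\n")[1].split("im=")[0])
ims=[np.hstack([rect(f,z,0,-122,n=190) for z in (-6,-15,-25,-35)]) for f in ('scene0','side0')]
def line(f):
    return ims
cv2.imwrite('pics/rect2.png',np.vstack(ims))
for nm in ('scene0','side0'):
    d=np.load('pics/'+nm+'.npz');T=d['T'];print(nm,(-T[:3,:3].T@T[:3,3]).round())
    P=np.array([(-122,0,0),(-122,0,20),(-122,0,49.5)],float)@hm(v[3]).T+H0; print(proj(nm,P@M.T+t).round(1).tolist())
E
python3 fit2.py
```

```text
[ 5.67655e+02 -1.11812e+02 -1.60000e-01  6.05000e-01  1.34790e+01]
[[1.4, 0.0], [0.0, 0.1], [-1.1, -0.9], [-3.5, -0.3], [-2.9, 1.8], [-0.0, -0.7], [-1.1, 0.8], [0.5, 0.2], [-0.4, -1.3], [0.9, 0.5], [0.5, -0.6], [-1.0, 0.7], [-1.4, 0.2]]
scene0 [  60. -990.  731.]
[[251.4, 188.9], [251.4, 182.9], [251.5, 173.8]]
side0 [400. 726. 516.]
[[269.0, 170.1], [269.2, 162.0], [269.4, 149.8]]
```

View pics/rect2.png

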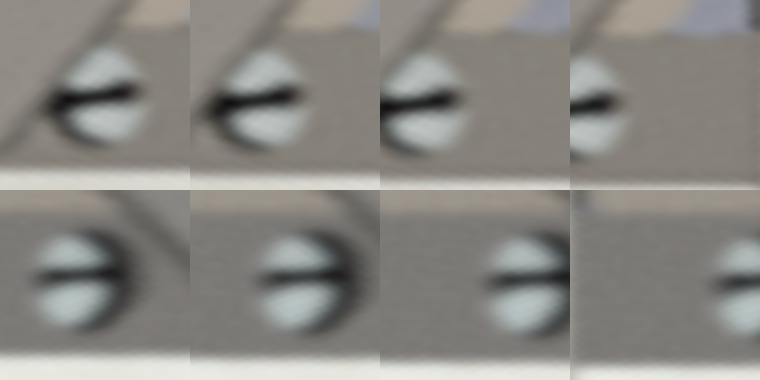

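>>> servo_tool --pt "-0.2 -0.2 -0.06" --pt "-0.2 -0.2 -0.06" --pt "-0.2 -0.2 -0.06" --pt "-0.2 -0.2 -0.06" --pt "-0.2 -0.2 -0.06" --pt "-0.2 -0.2 0" --pt "-0.2 -0.2 0" --pt "-0.2 -0.2 0" --spin '[0, 0, 0, 0, 0, 0, 0, 0]'

```text
time: 1.1
tool_pos: [366.1, 101.4, 305.5]
tcp_rot: [3.141, 0.0, 2.847]
contact_force: [1.5, 0.7, 0.4]
grip_width: 91.9
finger_force: 0.0
```

>>> servo_tool --pt "-0.2 -0.2 0" --pt "-0.2 -0.2 0" --pt "-0.2 -0.2 0" --pt "-0.1 -0.1 0" --pt "0 0 0" --pt "0 0 0" --pt "0 0 0" --pt "0 0 0" --spin '[0, 0, 0, 0.1, 0.1, 0.1, 0.1, 0]'

```text
time: 2.1
tool_pos: [458.9, -71.4, 305.2]
tcp_rot: [-3.141, -0.001, 2.22]
contact_force: [-0.2, 0.3, 0.1]
grip_width: 91.9
finger_force: 0.0
```

```bash
python3 - <<'E'
from h import *
c=cap('wrist','w1'); o=monitor.get_obs()
print(o['time'],o['tool_pos'],o['tcp_rot'],o['joint_positions'],c['K'].round(1).tolist()); T=c['world_to_cam'];print(T.round(3),(-T[:3,:3].T@T[:3,3]).round())
cv2.imwrite('pics/w1b.png',cv2.resize(c['frame'],(800,600),interpolation=cv2.INTER_CUBIC))
E
```

```text
2.15 [458.88160066 -71.40471331 305.24449086] [-3.14129233e+00 -5.33288834e-04  2.22171288e+00] [-3.19666094e-01  1.86331069e-01  1.57023304e+00  5.43046923e-05
  1.38563826e+00 -9.70592742e-01] [[297.3, 0.0, 257.1], [0.0, 297.3, 190.2], [0.0, 0.0, 1.0]]
[[ 7.97000e-01  6.04000e-01 -0.00000e+00 -3.21580e+02]
 [ 5.86000e-01 -7.72000e-01  2.45000e-01 -3.68966e+02]
 [ 1.48000e-01 -1.95000e-01 -9.70000e-01  3.64063e+02]
 [ 0.00000e+00  0.00000e+00  0.00000e+00  1.00000e+00]] [419. -20. 443.]
```

View pics/w1b.png

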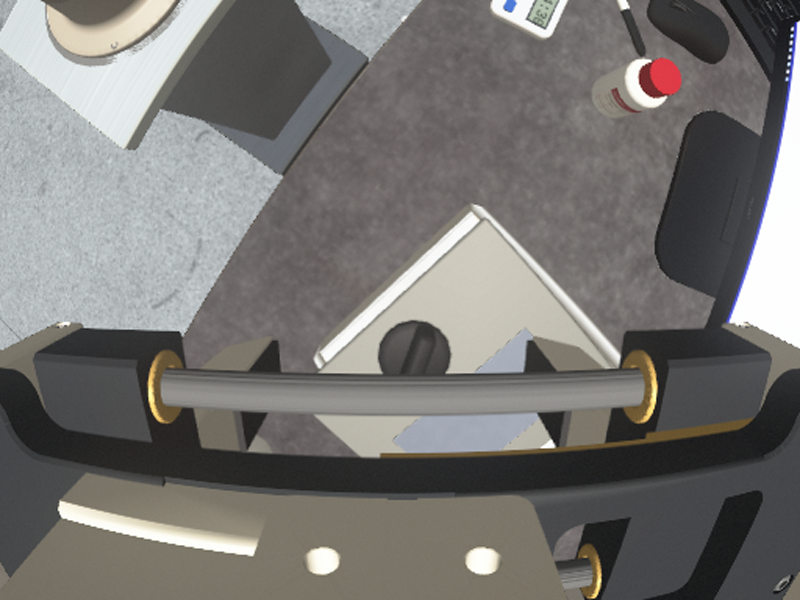

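```bash
cat >> h.py <<'E'
def ray(f,uv):
    d=np.load('pics/'+f+'.npz');K=d['K'];T=d['T'];uv=np.atleast_2d(uv)
    p=(uv-K[:2,2])/K[0,0];r=np.linalg.norm(p,axis=1,keepdims=True)
    dc=np.hstack([np.sin(r)*p/r,np.cos(r)]);return -T[:3,:3].T@T[:3,3],dc@T[:3,:3]
def onz(f,uv,z):
    o,d=ray(f,uv);z=np.atleast_1d(z);return o+d*((z-o[2])/d[:,2])[:,None]
def fproj(f,P):
    d=np.load('pics/'+f+'.npz');K=d['K'];T=d['T'];p=P@T[:3,:3].T+T[:3,3]
    a=np.arctan2(np.hypot(p[:,0],p[:,1]),p[:,2]);s=a/np.hypot(p[:,0],p[:,1]);return p[:,:2]*s[:,None]*K[0,0]+K[:2,2]
E
python3 - <<'E'
from h import *
k=1/1.5625
p=onz('w1',np.array([(480,208),(320,360),(404,372),(425,325),(414,350)])*k,[64,64,214.5,214.5,191.5]);print(p.round(1))
d=p[0]-p[1];print(np.linalg.norm(d),np.arctan2(-d[0],d[1]));d=p[3]-p[2];print(np.linalg.norm(d),np.arctan2(-d[0],d[1]))
v=np.load('fit.npy');M,t=stain(*v[:3])
W=np.array([(-105,100,64),(-105,-100,64)],float)@M.T+t;print(W.round(1),(fproj('w1',W)/k).round())
W=(np.array([(-122,0,26.5),(-122,0,49.5),(-151,88,0),(-151,-88,0)],float)@hm(v[3]).T+H0)@M.T+t;print(W.round(1),(fproj('w1',W)/k).round())
im=cv2.imread('pics/w1.png')[128:290,190:300];cv2.imwrite('pics/w1c.png',cv2.resize(im[40:130],None,fx=6,fy=6,interpolation=cv2.INTER_CUBIC))
E
```

```text
[[ 481.9    3.    64. ]
 [ 453.4 -185.4   64. ]
 [ 479.3  -97.7  214.5]
 [ 472.   -70.1  214.5]
 [ 481.7  -91.   191.5]]
190.59336913309576 -0.1503998978194516
28.51311563046575 0.2602586205284713
[[ 479.9    3.6   64. ]
 [ 448.1 -193.8   64. ]] [[479. 206.]
 [310. 363.]]
[[ 486.6  -98.7  190.8]
 [ 486.4  -98.7  213.8]
 [ 472.1   -7.3  164.2]
 [ 444.1 -181.   164.2]] [[413. 364.]
 [413. 380.]
 [484. 221.]
 [289. 402.]]
```

View pics/w1c.png

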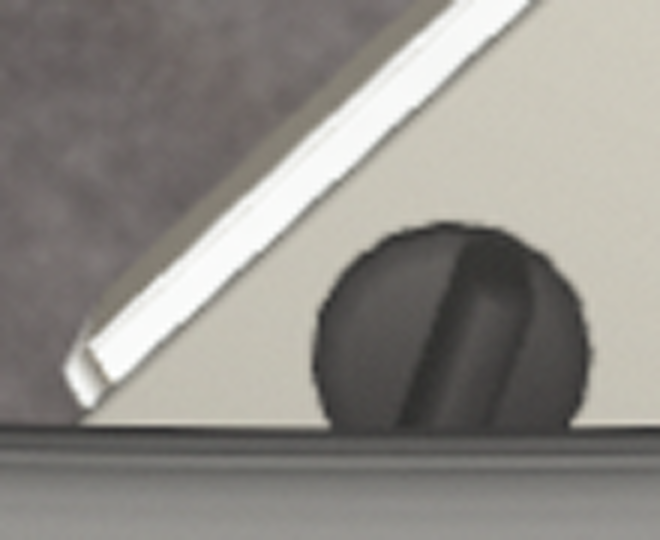

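```bash
python3 - <<'E'
from h import *
px=lambda x,y:(190+x/6,168+y/6)
ang=lambda d:np.arctan2(-d[0],d[1])
p=onz('w1',[px(451,358)],191);print('knob',p.round(1))
p=onz('w1',[px(400,425),px(462,250),px(492,425),px(533,290)],[214]);print(p.round(1),ang(p[1]-p[0]),ang(p[3]-p[2]))
p=onz('w1',[px(105,385),px(535,0)],164);print('hatch edge',p.round(1),ang(p[1]-p[0]))
p=onz('w1',[px(90,350),px(450,0)],64);print('strip outer',p.round(1),ang(p[1]-p[0]))
# disc rays from scene,side, and triangulate
v=np.load('fit.npy');M,t=stain(*v[:3])
for y in (0,2.5):
  print((np.array([(-122,y,0),(-122,y,26.5)],float)@hm(0).T+H0)@M.T+t)
E
```

```text
knob [[484.1 -93.9 191. ]]
[[478.6 -99.3 214. ]
 [469.8 -73.8 214. ]
 [488.9 -91.6 214. ]
 [481.  -72.5 214. ]] 0.3340621339024769 0.391627537780282
hatch edge [[ 447.5 -141.6  164. ]
 [ 464.7  -45.6  164. ]] -0.1774374068257977
strip outer [[ 450.2 -180.2   64. ]
 [ 466.6  -66.1   64. ]] -0.14282314623597203
[[ 508.48197741 -102.27354666   95.02367477]
 [ 493.47591691  -99.85459533  116.73120394]]
[[508.87983712 -99.80540816  95.02367477]
 [493.87377662 -97.38645683 116.73120394]]
```

>>> servo_tool --pt "-0.0865 0.016 0.1" --pt "-0.0865 0.016 0.1" --pt "0 0 0.1" --pt "0 0 0.1" --pt "0 0 0.05" --pt "0 0 0" --pt "0 0 0" --pt "0 0 0" --spin '[0, 0, 0.0925, 0.0925, 0, 0, 0, 0]'

```text
time: 3.15
tool_pos: [485.3, -95.3, 216.2]
tcp_rot: [3.14, 0.001, 1.929]
contact_force: [1.1, -0.2, -0.1]
grip_width: 91.6
finger_force: 0.0
```

>>> servo_tool --pt "0 0 0" --pt "0 0 0" --pt "0 0 0" --pt "0 0 0" --pt "0 0 0" --pt "0 0 0" --pt "0 0 0" --pt "0 0 0" --spin '[0, 0, 0, 0, 0, 0, 0, 0]' --hand -1

```text
time: 4.15
tool_pos: [485.0, -95.2, 215.5]
tcp_rot: [3.142, -0.0, 1.928]
contact_force: [-0.0, 0.4, -0.4]
grip_width: 16.2
finger_force: 0.0
```

>>> servo_tool --pt "0 0 0" --pt "0 0 0" --pt "0 0 0" --pt "0 0 0" --pt "0 0 0" --pt "0 0 0" --pt "0 0 0" --pt "0 0 0" --spin '[0, 0, 0, 0.083, 0.083, 0.083, 0, 0]'

```text
time: 5.15
tool_pos: [485.6, -94.9, 215.6]
tcp_rot: [3.14, -0.001, 1.54]
contact_force: [4.4, 3.1, -1.9]
grip_width: 11.0
finger_force: 29.9
```

>>> servo_tool --pt "0 0 0" --pt "0 0 0" --pt "0 0 0" --pt "0 0 0" --pt "0 0 -0.08" --pt "0 0 -0.08" --pt "0 0 -0.08" --pt "0 0 -0.08" --spin '[0, 0, 0, 0, 0, 0, 0, 0.085]' --hand -0.2

```text
time: 6.15
tool_pos: [484.8, -95.2, 280.0]
tcp_rot: [-3.141, 0.0, 1.401]
contact_force: [0.1, -0.2, 0.8]
grip_width: 36.7
finger_force: 0.0
```

>>> servo_tool --pt "0.1 0.0033 0" --pt "0.1 0.0033 0" --pt "0.1 0.0033 0" --pt "0 0 0.09" --pt "0 0 0.09" --pt "0 0 0.09" --pt "0 0 0.09" --pt "0 0 0.09" --spin '[0, 0, 0, 0, 0, 0, 0, 0]' --hand -1

```text
time: 7.15
tool_pos: [496.9, -36.4, 188.9]
tcp_rot: [-3.142, 0.0, 1.404]
contact_force: [1.0, -0.1, -0.2]
grip_width: 0.6
finger_force: 0.0
```

```bash
python3 - <<'E'
from h import *
c=cap('wrist','w2'); o=monitor.get_obs()
print(o['time'],o['tool_pos'],o['tcp_rot'],o['contact_force'])
cv2.imwrite('pics/w2b.png',cv2.resize(c['frame'],(800,600),interpolation=cv2.INTER_CUBIC))
E
```

```text
7.2 [495.67099648 -36.14252638 186.71499944] [-3.13750215e+00 -1.65970759e-04  1.40343773e+00] [-1.82799508  0.16794586 -2.19219786]
```

View pics/w2b.png

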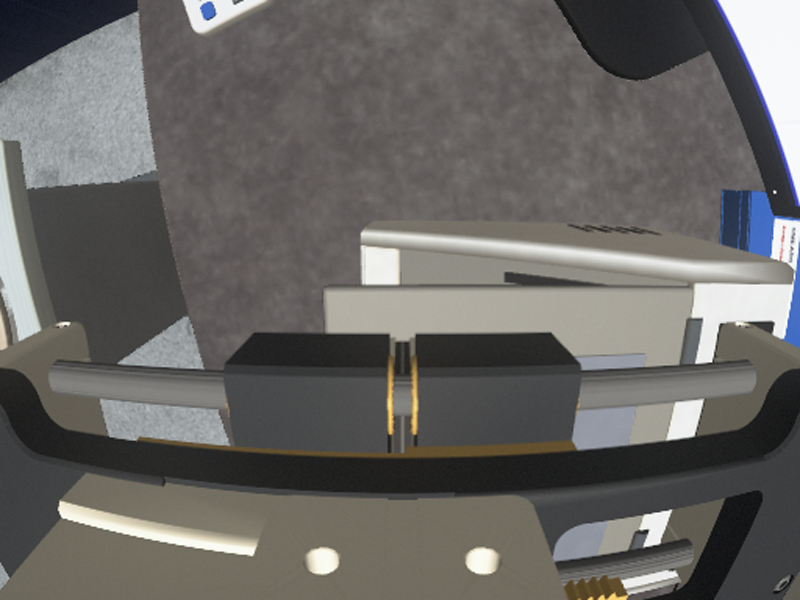

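>>> servo_tool --pt "0 0 0.06" --pt "0 0 0.06" --pt "0 0 0.06" --pt "0 0 0.06" --pt "0 0 0.05" --pt "0 0 0.04" --pt "0 0 0.02" --pt "0 0 0.01" --spin '[0, 0, 0, 0, 0, 0, 0, 0]'

```text
time: 8.2
tool_pos: [496.9, -36.3, 117.3]
tcp_rot: [-3.141, -0.0, 1.403]
contact_force: [-0.2, -0.6, 2.9]
grip_width: 0.1
finger_force: 1.0
```

>>> servo_tool --pt "0 0 0.01" --pt "0 0 0.01" --pt "0 0 0.01" --pt "0 0 0.01" --pt "0 0 0" --pt "0 0 0" --pt "0 0 0" --pt "0 0 0" --spin '[0, 0, 0, 0, 0, 0, 0, 0]'

```text
time: 9.2
tool_pos: [496.9, -36.3, 109.4]
tcp_rot: [-3.141, -0.0, 1.403]
contact_force: [0.2, -0.4, -0.2]
grip_width: 0.5
finger_force: 0.0
```

>>> servo_tool --pt "0 0 0.01" --pt "0 0 0.01" --pt "0 0 0.01" --pt "0 0 0" --pt "0 0 0" --pt "0 0 0" --pt "0 0 0" --pt "0 0 0" --spin '[0, 0, 0, 0, 0, 0, 0, 0]'

```text
time: 10.2
tool_pos: [496.9, -36.3, 103.5]
tcp_rot: [-3.142, -0.0, 1.403]
contact_force: [0.4, -0.1, 0.3]
grip_width: 0.6
finger_force: 0.0
```

```bash
python3 - <<'E'
from h import *
c=cap('side','s2'); d=cap('scene','c2'); o=monitor.get_obs()
print(o['time'],o['tool_pos'],o['contact_force'])
a=cv2.resize(c['frame'][110:250,165:310],None,fx=2.7,fy=2.7,interpolation=cv2.INTER_CUBIC)
b=cv2.resize(d['frame'][135:255,220:330],None,fx=3.15,fy=3.15,interpolation=cv2.INTER_CUBIC)
cv2.imwrite('pics/sb.png',np.hstack([a[:378],b[:378]]))
E
```

```text
10.3 [496.93873575 -36.31684798 103.48899269] [ 0.25243962  0.37950757 -0.00597844]
```

View pics/sb.png

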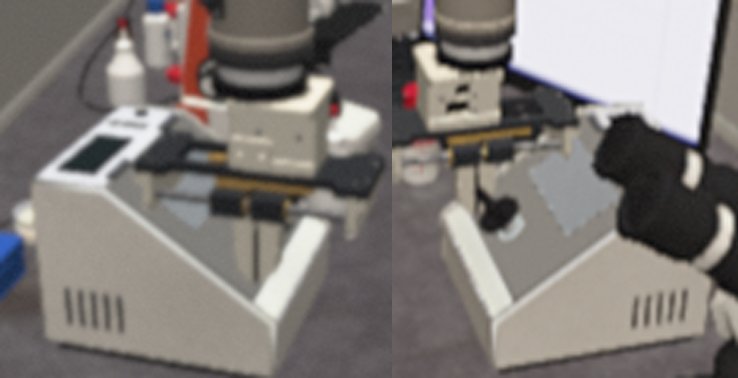

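>>> servo_tool --pt "0 0 0.007" --pt "0 0 0.007" --pt "0 0 0.007" --pt "0 0 0" --pt "0 0 0" --pt "0 0 0" --pt "0 0 0" --pt "0 0 0" --spin '[0, 0, 0, 0, 0, 0, 0, 0]'

```text
time: 11.3
tool_pos: [497.6, -36.4, 101.4]
tcp_rot: [3.139, 0.0, 1.403]
contact_force: [-5.1, 1.0, 19.3]
grip_width: 0.3
finger_force: 9.7
```

```bash
python3 - <<'E'
from h import *
g=cv2.cvtColor(cv2.imread('pics/s2.png'),cv2.COLOR_BGR2GRAY)
print('cols',list(range(244,284,1))[0])
for y in range(180,222): print(y,' '.join('%3d'%v for v in g[y,244:284]))
o=monitor.get_obs();p=o['tool_pos']
print(proj('s2',np.array([[496.9,-36.3,103.5-19],[496.9,-36.3,103.5],[496.9-19,-33,84.5],[496.9+19,-39,84.5],[496.9-19,-33,120],[496.9+19,-39,120]])).round(1))
E
```

```text
cols 244
180  77  66  64  61  63  67  68  71  72  76  76  78  74  73  64  67  72  78  80  83  83  88  86  86  88  91  92  95  92  92  91  89  90  89  86  89  91 105 119 122
181  58  54  53  56  54  57  56  59  57  61  62  63  57  51  53  56  59  63  65  66  69  70  67  74  77  77  79  80  81  79  77  80  85  95 103 107 117 133 149 155
182  47  45  47  46  47  49  49  51  52  56  54  58  60  56  51  53  57  55  55  56  57  61  61  60  63  62  67  63  59  52  55  59  74  88 106 123 138 151 162 167
183  36  37  39  38  37  41  41  43  42  46  57  70  74  65  55  53  53  51  52  52  53  54  55  55  55  59  64  67  55  44  40  59  81  99 113 132 148 156 165 169
184  34  35  32  32  33  34  35  35  37  42  63  85  88  74  54  44  45  47  47  45  48  50  49  50  51  58  78  93  76  55  52  82 113 123 129 139 149 158 164 168
185  34  36  34  33  33  34  31  30  34  44  65  88  88  69  47  38  38  37  38  39  39  37  42  43  48  60  92 112 101  85  83 108 136 145 143 142 148 156 160 167
186  37  30  35  32  35  31  34  35  34  40  58  79  78  62  43  34  32  32  34  35  34  38  35  35  37  59
[... 5187 characters left out ...]
6 124 121 123 126 129 161 208 230 237 237 236 236 235 236 234 233 227 210 182 144 121 114 112 114 114 114 106  98  89
219 146 145 146 147 150 160 174 187 193 184 165 142 126 121 124 147 190 225 236 237 238 237 236 236 236 234 231 220 196 162 129 116 112 112 114 112 112 105  93  87
220 145 145 145 146 146 150 158 171 183 193 189 170 145 129 135 170 215 233 237 238 237 238 237 237 234 233 226 204 174 139 118 115 113 115 113 112 107  99  90  84
221 146 146 145 146 147 146 149 155 167 181 192 192 176 157 158 189 223 235 237 238 237 237 237 237 236 231 218 188 153 124 115 113 113 113 114 111 103  93  87  84
[[261.2 213.2]
 [261.2 205.8]
 [269.4 214.4]
 [253.  212.1]
 [269.6 200.4]
 [252.9 198.2]]
```

```bash
cat > plan.py <<'E'
from h import *
th=-.165;c35,s35=np.cos(np.deg2rad(35)),np.sin(np.deg2rad(35))
A=np.array([507.4,-98.6,95.]);xh=np.array([np.cos(th),np.sin(th),0]);Z=np.array([0,0,1.])
u=c35*xh+s35*Z;n=-s35*xh+c35*Z;r=np.array([np.sin(th),-np.cos(th),0])
def pose(q,s,dl,up=0,g=34,rho=11,a=None):
    if a is None:a=np.arctan2(np.sin(q)*c35,np.cos(q))
    w=np.cos(q)*r-np.sin(q)*u;m=np.sin(q)*r+np.cos(q)*u
    psi=np.pi/2+th-a;tx=np.array([np.cos(psi),np.sin(psi),0]);ty=np.array([np.sin(psi),-np.cos(psi),0])
    e=max((i*9.5*tx+j*4*ty)@xh for i in(-1,1) for j in(0,1))
    F=A+n*(26.5-s)+rho*w+(5.5+dl)*m+Z*(e*s35/c35+up)
    return np.r_[F-ty*g/2+19*Z,psi]
def rows(wps,start=None):
    o=monitor.get_obs();cur=np.r_[o['tool_pos'],o['tcp_rot'][2]] if start is None else start
    for P in wps:
        d=P-cur;ps=cur[3];tx=np.array([np.cos(ps),np.sin(ps),0]);ty=np.array([np.sin(ps),-np.cos(ps),0])
        print(P.round(2).tolist(),'lin',[round(float(k)/200,4) for k in (d[:3]@tx,d[:3]@ty,-d[2])],'spin',round(-d[3]/(np.pi/2),4));cur=P
E
python3 - <<'E'
from plan import *
o=monitor.get_obs();c=np.r_[o['tool_pos'],o['tcp_rot'][2]]
q=-.13
rows([c+[0,0,70,0],pose(q,0,1.5,60),pose(q,0,1.5,10),pose(q,0,1.5,0)],c)
E
```

```text
[497.56, -36.45, 171.44, 1.4] lin [0.0, 0.0, -0.35] spin -0.0
[480.55, -106.1, 204.0, 1.51] lin [-0.3576, -0.0258, -0.1628] spin -0.0694
[480.55, -106.1, 154.0, 1.51] lin [0.0, 0.0, 0.25] spin -0.0
[480.55, -106.1, 144.0, 1.51] lin [0.0, 0.0, 0.05] spin -0.0
```

>>> servo_tool --pt "0 0 -0.18" --pt "0 0 -0.18" --pt "0 0 -0.16" --pt "-0.12 -0.0075 0" --pt "-0.12 -0.0075 0" --pt "-0.1176 -0.0075 0" --pt "0 0 0.12" --pt "0 0 0.13" --spin '[0, 0, 0, 0, 0, 0, 0, -0.0694]' --hand -0.26

```text
time: 12.3
tool_pos: [480.6, -106.5, 152.8]
tcp_rot: [3.141, 0.0, 1.514]
contact_force: [0.2, -0.5, 0.6]
grip_width: 34.0
finger_force: 0.0
```

```bash
python3 - <<'E'
from plan import *
q=-.13
print(monitor.get_obs()['tool_pos'])
rows([pose(q,0,1.5,8),pose(q,0,1.5,0),pose(q,3,1.5,0),pose(q,6,1.5)])
E
```

```text
[ 480.57347614 -106.51622957  152.81077266]
[480.55, -106.1, 152.0, 1.51] lin [0.0021, -0.0002, 0.0041] spin 0.0008
[480.55, -106.1, 144.0, 1.51] lin [0.0, 0.0, 0.04] spin -0.0
[482.25, -106.38, 141.54, 1.51] lin [-0.0009, 0.0086, 0.0123] spin -0.0
[483.95, -106.67, 139.08, 1.51] lin [-0.0009, 0.0086, 0.0123] spin -0.0
```

>>> servo_tool --pt "0.002 0 0.022" --pt "0 0 0.022" --pt "-0.0006 0.0057 0.0082" --pt "-0.0006 0.0057 0.0082" --pt "0 0 0" --pt "0 0 0" --pt "0 0 0" --pt "0 0 0" --spin '[0, 0, 0, 0, 0, 0, 0, 0]'

```text
time: 13.3
tool_pos: [483.1, -106.2, 141.4]
tcp_rot: [3.141, 0.0, 1.512]
contact_force: [0.1, -0.7, 2.8]
grip_width: 33.9
finger_force: 1.4
```

>>> servo_tool --pt "-0.0006 0.0057 0.0082" --pt "-0.0003 0.0028 0.0041" --pt "0 0 0" --pt "0 0 0" --pt "0 0 0" --pt "0 0 0" --pt "0 0 0" --pt "0 0 0" --spin '[0, 0, 0, 0, 0, 0, 0, 0]'

```text
time: 14.3
tool_pos: [484.6, -106.4, 138.8]
tcp_rot: [3.141, -0.0, 1.512]
contact_force: [-0.3, -1.8, 4.2]
grip_width: 34.0
finger_force: 1.8
```

>>> servo_tool --pt "-0.0006 0.0057 0.0082" --pt "-0.0006 0.0057 0.0082" --pt "-0.0006 0.0057 0.0082" --pt "0 0 0" --pt "0 0 0" --pt "0 0 0" --pt "0 0 0" --pt "0 0 0" --spin '[0, 0, 0, 0, 0, 0, 0, 0]'

```text
time: 15.3
tool_pos: [488.0, -107.0, 133.8]
tcp_rot: [3.142, 0.0, 1.512]
contact_force: [-0.6, -0.5, 4.6]
grip_width: 34.0
finger_force: 2.5
```

>>> servo_tool --pt "-0.0006 0.0057 0.0082" --pt "-0.0006 0.0057 0.0082" --pt "-0.0006 0.0057 0.0082" --pt "0 0 0" --pt "0 0 0" --pt "0 0 0" --pt "0 0 0" --pt "0 0 0" --spin '[0, 0, 0, 0, 0, 0, 0, 0]'

```text
time: 16.3
tool_pos: [491.4, -107.6, 129.1]
tcp_rot: [3.141, 0.0, 1.512]
contact_force: [-1.0, -0.8, 7.3]
grip_width: 33.9
finger_force: 3.2
```

>>> servo_tool --pt "-0.0006 0.0057 0.0082" --pt "0 0 0" --pt "0 0 0" --pt "0 0 0" --pt "0 0 0" --pt "0 0 0" --pt "0 0 0" --pt "0 0 0" --spin '[0, 0, 0, 0, 0, 0, 0, 0]'

```text
time: 17.3
tool_pos: [492.4, -107.7, 127.8]
tcp_rot: [-3.142, 0.0, 1.512]
contact_force: [-3.2, -0.6, 9.4]
grip_width: 33.9
finger_force: 5.1
```

```bash
python3 - <<'E'
from plan import *
o=monitor.get_obs();print(o['tool_pos'],o['tcp_rot'],o['contact_force'])
print(((o['tool_pos']-pose(-.13,0,1.5)[:3])@np.array([u,n,r]).T).round(2))
E
```

```text
[ 492.37160888 -107.72216838  127.75620051] [-3.14155439e+00  1.33002585e-04  1.51232899e+00] [-3.17626416 -0.6285827   9.43903753]
[  0.45 -20.14  -0.34]
```

```bash
python3 - <<'E'
from plan import *
rows([pose(-.13,22,0)]+[pose(q,22,-.5) for q in np.linspace(-.13,.57,8)[1:]],pose(-.13,21,1.5))
print()
rows([pose(q,22,-.7) for q in np.linspace(.57,1.17,9)[1:]],pose(.57,22,-.5))
E
```

```text
[491.77, -108.17, 125.13, 1.51] lin [-0.0006, -0.0033, 0.0084] spin -0.0
[490.54, -107.21, 123.71, 1.43] lin [0.0044, -0.0064, 0.0071] spin 0.0523
[489.82, -106.16, 123.28, 1.35] lin [0.0047, -0.0043, 0.0021] spin 0.0522
[489.2, -105.02, 123.15, 1.27] lin [0.0049, -0.0043, 0.0007] spin 0.0524
[488.68, -103.77, 122.97, 1.18] lin [0.0052, -0.0043, 0.0009] spin 0.053
[488.29, -102.43, 122.76, 1.1] lin [0.0055, -0.0044, 0.001] spin 0.0539
[488.04, -100.99, 122.53, 1.01] lin [0.0058, -0.0044, 0.0012] spin 0.0552
[487.95, -99.47, 122.27, 0.92] lin [0.0062, -0.0044, 0.0013] spin 0.0568

[487.88, -98.14, 121.97, 0.85] lin [0.0051, -0.0043, 0.0015] spin 0.0438
[488.04, -96.91, 121.75, 0.78] lin [0.0052, -0.0034, 0.0011] spin 0.045
[488.32, -95.66, 121.52, 0.71] lin [0.0054, -0.0035, 0.0011] spin 0.0463
[488.71, -94.39, 121.28, 0.64] lin [0.0056, -0.0035, 0.0012] spin 0.0477
[489.22, -93.13, 121.03, 0.56] lin [0.0058, -0.0036, 0.0013] spin 0.0492
[489.87, -91.87, 120.75, 0.48] lin [0.006, -0.0036, 0.0014] spin 0.0506
[490.64, -90.65, 120.46, 0.4] lin [0.0062, -0.0036, 0.0015] spin 0.0521
[491.53, -89.48, 120.15, 0.31] lin [0.0064, -0.0037, 0.0016] spin 0.0536
```

>>> servo_tool --pt "-0.0006 -0.0033 0.0084" --pt "0.0044 -0.0064 0.0071" --pt "0.0047 -0.0043 0.0021" --pt "0.0049 -0.0043 0.0007" --pt "0.0052 -0.0043 0.0009" --pt "0.0055 -0.0044 0.001" --pt "0.0058 -0.0044 0.0012" --pt "0.0062 -0.0044 0.0013" --spin '[0, 0.0523, 0.0522, 0.0524, 0.053, 0.0539, 0.0552, 0.0568]'

```text
time: 18.3
tool_pos: [489.6, -100.3, 125.4]
tcp_rot: [3.136, -0.001, 0.919]
contact_force: [-4.4, -4.1, 22.2]
grip_width: 33.6
finger_force: 10.5
```

>>> servo_tool --pt "0.0051 -0.0043 0" --pt "0.0052 -0.0034 0" --pt "0.0054 -0.0035 0" --pt "0.0056 -0.0035 0.001" --pt "0.0058 -0.0036 0.001" --pt "0.006 -0.0036 0.001" --pt "0.0062 -0.0036 0.001" --pt "0.0064 -0.0037 0.001" --spin '[0.0438, 0.045, 0.0463, 0.0477, 0.0492, 0.0506, 0.0521, 0.0536]'

```text
time: 19.3
tool_pos: [492.6, -91.0, 123.4]
tcp_rot: [3.137, -0.002, 0.31]
contact_force: [-3.5, -8.4, 14.9]
grip_width: 34.1
finger_force: 7.5
```

```bash
python3 - <<'E'
from plan import *
o=monitor.get_obs();print(o['tool_pos'],o['tcp_rot'],o['contact_force'],o['moment'])
c=cap('scene','c3')
# wing in scene: predicted pixels for wing ends tops at various q, s=18
for q in (-.13,.6,1.1,1.4):
    w=np.cos(q)*r-np.sin(q)*u
    print(q,proj('c3',np.array([A+n*31.5+22*w,A+n*31.5-22*w,A+n*8.5])).round(1).tolist())
g=cv2.cvtColor(c['frame'],cv2.COLOR_BGR2GRAY)
for y in range(186,216): print(y,' '.join('%3d'%v for v in g[y,240:276]))
E
```

```text
[492.56179653 -90.98375768 123.35210036] [ 3.13695078e+00 -1.74358173e-03  3.09508963e-01] [-3.52388603 -8.37541373 14.90746016] [-1.9343851   0.62771193 -0.19865515]
-0.13 [[254.4, 204.2], [248.9, 197.9], [255.7, 205.8]]
0.6 [[249.9, 206.7], [253.3, 195.5], [255.7, 205.8]]
1.1 [[247.2, 206.7], [255.9, 195.4], [255.7, 205.8]]
1.4 [[246.1, 206.0], [257.1, 196.0], [255.7, 205.8]]
186 102 126 140 142 136 122 106  90  60  48  54  62  66  64  63  64  65  61  57  50  45  53  61  65  65  72  74  67  63  66  69  66  56  54  42  38
187 109 131 144 147 146 144 136 104  56  35  46  54  61  63  63  63  73  74  61  46  31  43  51  57  63  75  77  68  65  64  60  58  43  39  45  62
188 113 137 144 145 146 148 146 116  63  31  34  41  47  55  57  73 107 120  96  52  29  32  35  42  49  59  65  60  56  53  43  42  46  63  89 115
189 111 135 144 145 146 145 133 103  57  33  35  36  35  40  48  83 125 142 116  68  35  34  43  60  48  42  45  47  40  37  49  64  90 116 132 144
190 106 124 142 144 143 133 101  62  36  34  34  35  32  34  59  99 120 129 118  89  62  49  75 104  85  53  42  43  49  65  89
[... 3020 characters left out ...]
 147 127 105  58  29  25  30  36  58  80 106 123 133 137 136 136 135 137 135 136 135 137 136 135 136 135 135
212 195 212 218 217 215 216 217 219 212 170 132 125  97  69  61  69  80 103 119 132 136 136 137 135 136 136 135 136 136 136 136 135 134 135 135 136
213 163 192 217 217 215 214 216 218 216 196 144 129 121 114 109 113 118 132 136 138 136 136 136 135 136 136 135 135 136 136 136 134 135 135 136 135
214 134 176 215 218 215 215 216 216 218 210 166 132 131 135 134 136 135 137 135 136 136 135 135 136 135 136 135 135 134 136 136 136 135 136 136 137
215 126 161 199 218 218 215 216 216 217 216 193 141 130 135 137 137 137 136 137 135 136 136 135 135 135 136 136 137 135 135 134 135 135 136 136 135
```

```bash
python3 - <<'E'
from plan import *
rows([pose(q,22,-1) for q in np.linspace(1.17,1.40,5)[1:]]+[pose(1.4,22,-2)],pose(1.17,22,-.7))
E
```

```text
[492.26, -88.33, 119.83, 0.25] lin [0.0052, -0.0043, 0.0016] spin 0.042
[493.1, -87.52, 119.57, 0.18] lin [0.0051, -0.0029, 0.0013] spin 0.0427
[494.0, -86.76, 119.29, 0.11] lin [0.0051, -0.0029, 0.0014] spin 0.0433
[494.95, -86.05, 118.99, 0.04] lin [0.0051, -0.003, 0.0015] spin 0.0438
[494.98, -85.06, 118.9, 0.04] lin [0.0003, -0.005, 0.0005] spin -0.0
```

>>> servo_tool --pt "0.0052 -0.0043 0.0005" --pt "0.0051 -0.0029 0.0005" --pt "0.0051 -0.0029 0.0005" --pt "0.0051 -0.003 0.0005" --pt "0 0 0" --pt "0 0 0" --pt "0 0 0" --pt "0 0 0" --spin '[0.042, 0.0427, 0.0433, 0.0438, 0, 0, 0, 0]'

```text
time: 20.35
tool_pos: [493.9, -87.0, 121.3]
tcp_rot: [3.14, 0.003, 0.042]
contact_force: [-6.9, -7.9, 7.5]
grip_width: 34.2
finger_force: 5.7
```

>>> servo_tool --pt "0 -0.005 0.003" --pt "0 -0.005 0.003" --pt "0 0 0" --pt "0 0 0" --pt "0 0 0" --pt "0 0 0" --pt "0 0 0" --pt "0 0 0" --spin '[0, 0, 0, 0, 0, 0, 0, 0]'

```text
time: 21.35
tool_pos: [493.6, -86.0, 120.7]
tcp_rot: [3.138, 0.003, 0.042]
contact_force: [-9.5, -12.1, 12.9]
grip_width: 33.8
finger_force: 8.6
```

```bash
python3 - <<'E'
from plan import *
o=monitor.get_obs();print(o['tool_pos'],o['tcp_rot'],o['contact_force'],o['moment'])
psi=o['tcp_rot'][2];ty=np.array([np.sin(psi),-np.cos(psi),0])
F=o['tool_pos']+ty*17-19*Z
d=F-A;print('F inner tip: u,n,r',d@u,d@n,d@r)
E
```

```text
[493.61245921 -86.04604188 120.69913255] [3.13782219e+00 2.83021083e-03 4.23783611e-02] [ -9.51439945 -12.0889037   12.89502141] [-2.51674407  1.67993089 -0.30680016]
F inner tip: u,n,r -6.120130389435018 12.463492216799038 6.516940005268964
```

>>> servo_tool --pt "0 -0.006 0" --pt "0 0 0" --pt "-0.0085 -0.0015 -0.0123" --pt "-0.0085 0 -0.0123" --pt "-0.0085 0.003 -0.0123" --pt "0 0.01 0" --pt "0 0 0" --pt "0 0 0" --spin '[0, 0, 0, 0, 0, 0, 0, 0]'

```text
time: 22.35
tool_pos: [489.6, -85.6, 126.9]
tcp_rot: [3.141, 0.001, 0.042]
contact_force: [0.6, -6.8, -1.8]
grip_width: 34.1
finger_force: 3.1
```

>>> servo_tool --pt "0 0.012 0" --pt "0 0.02 0" --pt "0 0 0" --pt "0 0 -0.05" --pt "0 0 -0.1" --pt "0 0 -0.15" --pt "0 0 -0.15" --pt "0 0 -0.15" --spin '[0, 0, 0, 0, 0, 0, 0, 0]'

```text
time: 23.35
tool_pos: [490.0, -91.1, 249.3]
tcp_rot: [3.142, -0.001, 0.042]
contact_force: [0.7, 0.2, -0.1]
grip_width: 33.8
finger_force: 0.0
```

>>> servo_tool --pt "-0.2 0 0" --pt "-0.2 0 0" --pt "0 0 0" --pt "0 0 0" --pt "0 0 0" --pt "0 0 0" --pt "0 0 0" --pt "0 0 0" --spin '[0, 0, 0, 0, 0, 0, 0, 0]'

```text
time: 24.35
tool_pos: [410.3, -94.7, 247.4]
tcp_rot: [-3.141, 0.0, 0.042]
contact_force: [-0.0, -0.2, 0.9]
grip_width: 34.2
finger_force: 0.0
```

```bash
python3 - <<'E'
from plan import *
o=monitor.get_obs();print(o['time'],o['tool_pos'],o['contact_force'])
for nm in('scene','side'):
    c=cap(nm,nm[:2]+'4');f=nm[:2]+'4'
    g=cv2.cvtColor(c['frame'],cv2.COLOR_BGR2GRAY)
    for q in (1.2,1.45):
      for s in (0,13.7):
        w=np.cos(q)*r-np.sin(q)*u
        print(nm,q,s,'low,up,rim centre',proj(f,np.array([A+n*(49.5-s)+22*w,A+n*(49.5-s)-22*w,A+n*(26.5-s)])).round(1).tolist())
    x,y=proj(f,(A+n*30)[None])[0].astype(int)
    print('col0',x-15)
    for j in range(y-16,y+18): print(j,''.join('#' if v<50 else '+' if v<90 else '.' for v in g[j,x-15:x+17]))
E
```

```text
24.35 [410.33546578 -94.7114378  247.39467179] [-0.01317208 -0.19747481  0.88507707]
scene 1.2 0 low,up,rim centre [[243.4, 202.7], [253.1, 191.7], [252.5, 202.1]]
scene 1.2 13.7 low,up,rim centre [[246.0, 205.6], [255.6, 194.6], [255.0, 204.9]]
scene 1.45 0 low,up,rim centre [[242.6, 202.1], [254.0, 192.3], [252.5, 202.1]]
scene 1.45 13.7 low,up,rim centre [[245.2, 205.0], [256.5, 195.3], [255.0, 204.9]]
col0 236
185 .................++++...........
186 ................................
187 ................................
188 ................................
189 ................................
190 ................................
191 ................................
192 ................................
193 ................................
194 ................................
195 ................................
196 ...................+++..........
197 ..................+###+.........
198 .................+#####+........
199 ................+######+........
200 ...............+########+.......
201 ..............+##########+......
202 ............++############+.....
203 ...........+
[... 1462 characters left out ...]
7 ...+##############++............
188 ..++################++..........
189 ..+##################++.........
190 ..+###################+.........
191 ..+###################+.........
192 ..++##################+.........
193 ...++################+..........
194 ....+###############+...........
195 .....+#############+............
196 ......+###########++............
197 .......++########++.............
198 ........++######++..............
199 .........+++###++...............
200 ...........++++.................
201 ................................
202 ................................
203 ................................
204 ................................
205 ................................
```

```bash
python3 -c "
from plant import workorder
print(workorder.close_job())"
```

```text
the job is handed in; nothing more can be done
None
```

I shut the hatch, pushed the wing knob into its slot and turned it clockwise to its stop. The final images show it staying in with the arm clear. The bottles and timer were not touched, and I handed the job in at about 24.5 s; the hand-in returned no verdict.

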